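Centre the muffin on its display pedestal and close the cover

ROBOT

A 6-joint arm with a two-finger parallel gripper is mounted at the origin on a cart in front of the work surface, level with it; the furniture and walls round the work are solid. World frame = base frame: x ahead of the robot, y to its left, z up, the work surface at z = 0. Lengths are in m, angles in rad, forces in N, time in s.
With the tool pointing down it reaches from about 0.375 to 0.9 m from the base axis. Payload 3.1 kg.
Tool frame: the origin (TCP) lies on the mounting face of the last link; the fingertips stand 182 mm ahead of it and the grasp point (between the pads) lies 164 mm ahead of it; z points along the fingers, y is the direction in which the jaws open and shut (so a half turn about z gives the same grasp; the last joint's range is limited). The gripper opens to 87 mm and grips with 3 to 60 N. Pads are 19 mm wide; open, the fingers measure 117 mm over their backs; the gripper's body (75 mm by 190 mm) begins 51 mm behind the grasp point.
Start: joints at [-1.327, 0.527, 1.433, -0, 1.181, -0.178], TCP at [0.256, -0.57, 0.405] pointing down, gripper open.
Joint ranges: [-3.08, 3.08], [-0.75, 2.2], [0.22, 2.44], [-1.43, 4.57], [0, 2.65], [-2.85, 2.85]. Speed limits (rad/s): [2.79, 2.79, 3.14, 3.14, 3.14, 3.14].

INTERFACE

Orientations are given as a unit quaternion [x, y, z, w].
In Python, from rig import robot, camera, camera_model gives the robot as it stands.
- The arm moves only by the tool drive_tool, never from a script. Its argument "plan" is a list that holds one entry, the list of rows, each a list of 6 numbers: the shift along the world's x, y, z in units of 2.5 cm (1.0 is 2.5 cm), then the turn, a rotation vector about the world's x, y, z in units of 6 degrees (1.0 is 6 degrees). A call has 1 to 8 rows; each row shifts and turns the commanded pose from where the row before left it; what a row does not reach is not made up. A row lasts 1/8 s, in which the tool goes at most 62.5 mm and 10.7 degrees, less where a joint would pass 70% of its speed; a pose out of reach is approached as far as the arm can. A call with a number of a shift or a turn outside -1 to 1 is refused whole. A call with a gripper value outside its range is refused whole. "grip" is the closure, from 0 (fully open) to 1 (shut), set as the call begins (left out, the last holds). The fingers move at their own pace and stop on an object; "force" is the grip in N (left out, the last holds). Time passes only in rows, so rows that do not move let the fingers close. It gives the time, the measured TCP pose, the force and the opening at its end, in the units of the state.
- robot.get_obs(): the state, without advancing time (a new reading comes with each control period).
- camera(name): name is "scene" or "top" or "wrist"; returns the picture (420x560x3 uint8, red, green, blue); there is no depth.
- camera_model(name): a dict with "K" (3x3 intrinsics, pixels), "world_to_cam" (4x4, takes a point from world to camera coordinates); the wrist camera has in their place "tool_from_camera" (4x4, takes a point from camera to tool coordinates, whose origin is the TCP and whose axes are the flange's). Camera axes: x right, y up, looking along -z (the intrinsics and any distortion apply to the point x, -y, -z); pixel columns grow to the right and rows downward; lengths in m; the calibration is good to about 2 mm. The wrist camera is an equidistant fisheye: a pixel r from the principal point sees the ray r / f radians off the axis. A picture is of the moment at which its call begins: read the wrist's pose just before it. camera_model takes no time and is no camera call.
- robot.hand_in(): hands the job in, once; it reports no verdict.
The state is a dict: "time": time; "q": joint angles; "joint_velocities": joint speeds; "joint_torque": joint torques, N m; "position": TCP position; "tool_rot": TCP orientation; "ft_force": force on the tool from outside, world axes, zero at the start; "moment": the same for the moment, N m; "grip_width": finger opening in m.
Only numpy, scipy, OpenCV 4.12 (cv2) and the standard library are available. Lean on these libraries where they do the work, as an engineer would, in place of code of your own. Each camera call takes 0.05 s, during which the arm holds its last target.

TASK

The muffin on the small white display pedestal stands off to one side of its round wooden riser, too far out for the clear cover. Nudge it with light fingertip taps, never gripping or lifting it and without tipping it over, until it stands in the middle of the riser, and take the hand off it; then push the hinged cover over and down by its front tab, without slamming it, until it is fully closed over the muffin. Leave everything else on the table as it is and finish clear of everything.

Things in the scene. Friction and masses are not known exactly. Their poses are not given: they have to be found in the camera images.
- muffin: The muffin on the pedestal (not the one on the wooden board at the left): base 50 mm across, crown 76 to 80 mm across at 35 to 50 mm above it, 66 mm high, about 80 g. Origin: centre of its underside, z up. It slides easily on the riser (friction about 0.3); pushed slowly, even at the crown, it slides without tipping and stops with the finger. More than 10 N counts as gripped.
- riser_top (a point): Centre of the top of the round wooden riser on the pedestal: disc 76 mm across, 10 mm high, top 85 mm above the table, on a fixed white round plate 158 mm across with its top 75 mm above the table. x points level from the pedestal's front to its hinge at the back, z up. The muffin's base centre belongs here.
- cover_hinge (a point): Middle of the cover's hinge axis at the back edge of the plate, 71 mm from the riser's axis and 80 mm above the table. Same axes as riser_top: the hinge turns about its y axis.
- cover (a joint): Angle of the clear bell cover (128 mm across, 81 mm high, plus a 14 mm knob) in rad: 0 is fully closed, growing as its front is raised; at 1.57 its mouth stands upright facing the front; stop at 1.75. It starts open, behind the muffin, too near for a hand held upright to fit in between, so do not push the muffin past the middle. The stiff hinge holds it at any angle; 1 to 2 N at the tab moves it.
- cover_tab (a point): Middle of the outer face of the cover's white front tab, a flat plate 30 mm long x 32 mm wide x 5 mm, 15 mm from the bell's wall. Closed: level, this face up, 83 mm above the table. Open: it stands up as the highest part and this face looks away from the robot. 150 mm from the hinge axis, 3 mm outside the plane through it. z: out of the face; x: along the tab to the hinge.
- price_block: Small black price card in a wooden block, 22 x 62 x 58 mm, in front of the pedestal; origin under its centre. To be left alone.
- honey_jar: Jar with a red lid, 62 mm across, 86 mm high, behind and to the right of the pedestal; origin under its centre. To be left alone.
- jam_jar: Jar with a pale lid, 62 mm across, 99 mm high, to the right of the pedestal; origin under its centre. To be left alone.
- pepper_mill: Wooden mill, 58 mm across, 150 mm high, to the left behind the pedestal; origin under its centre. To be left alone.
- salt_shaker: Grey shaker, 44 mm across, 90 mm high, to the left of the pedestal; origin under its centre. To be left alone.

How it is judged:
By the outcome, as a careful person would: the job done as asked, in the order asked, and still so for the second after the job is handed in, with the robot touching nothing.
It also fails if it takes over 58 s, if anything falls off the work surface, if the arm or the gripper's body presses on something with over 40 N, if the wrist force passes 120 N, or if a joint passes its speed limit or range.

## Working session

There is one attempt and no reset: what is moved stays moved. The work goes in short steps, Python scripts to look and compute and a tool call to move; the robot and the scene stay as the last step left them, time stands still between calls to the robot, and variables do not carry over. Pictures are saved under pics/ and viewed, and the job is handed in when it is done.

Besides the shell and the picture viewer there is one more tool, called after ">>>" as name(argument=value, ...), one argument or row to a line, values as JSON. drive_tool: Moves the arm, as the interface text tells. Shifts and turns lie within -1 to 1; 1 stands for 2.5 cm of shift or 6 degrees of turn. Its arguments: {"type":"object","properties":{"plan":{"type":"array","items":{"type":"array","items":{"type":"array","items":{"type":"number","minimum":-1,"maximum":1}}}},"grip":{"type":"number"},"force":{"type":"number"}},"required":["plan"]}

```bash
ls; mkdir -p pics
python3 - <<'E'
from rig import robot,camera,camera_model
import cv2,numpy as np
np.set_printoptions(precision=4,suppress=True)
o=robot.get_obs();print(o)
for n in("scene","top","wrist"):
    cv2.imwrite(f"pics/{n}0.png",camera(n)[:,:,::-1]);print(n,camera_model(n))
E
```

```text
pics
{'time': 0.0, 'q': array([-1.3275,  0.5285,  1.4339, -0.    ,  1.1814, -0.1785]), 'joint_velocities': array([-0.0008, -0.0001, -0.002 ,  0.0006, -0.0009, -0.0026]), 'joint_torque': array([ -0.0001, -44.0049, -17.6594,   0.0633,   0.0581,  -0.0002]), 'position': array([ 0.2558, -0.5699,  0.4037]), 'tool_rot': array([ 0.9778,  0.2093, -0.    , -0.0011]), 'ft_force': array([-0.1215,  0.3991, -0.2334]), 'moment': array([ 0.0359, -0.0241,  0.0221]), 'grip_width': 0.08720179423028933}
scene {'K': array([[388.2851,   0.    , 282.3198],
       [  0.    , 388.2851, 206.2261],
       [  0.    ,   0.    ,   1.    ]]), 'world_to_cam': array([[-0.6154, -0.7881, -0.0121,  0.4726],
       [ 0.3924, -0.3196,  0.8625, -0.2609],
       [-0.6836,  0.526 ,  0.5059, -0.5544],
       [ 0.    ,  0.    ,  0.    ,  1.    ]])}
top {'K': array([[527.5052,   0.    , 275.2356],
       [  0.    , 527.5052, 200.4228],
       [  0.    ,   0.    ,   1.    ]]), 'world_to_cam': array([[-0.099 , -0.9951, -0.0028,  0.195 ],
       [ 0.9735, -0.0974,  0.2068, -0.5901],
       [-0.2061,  0.0177,  0.9784, -1.2003],
       [ 0.    ,  0.    ,  0.    ,  1.    ]])}
wrist {'K': array([[325.1923,   0.    , 275.9505],
       [  0.    , 325.1923, 203.7355],
       [  0.    ,   0.    ,   1.    ]]), 'tool_from_camera': array([[-0.0001,  0.9592,  0.2826,  0.0774],
       [ 1.    ,  0.    ,  0.0005, -0.0003],
       [ 0.0005,  0.2826, -0.9592,  0.0203],
       [ 0.    ,  0.    ,  0.    ,  1.    ]])}
```

View pics/scene0.png

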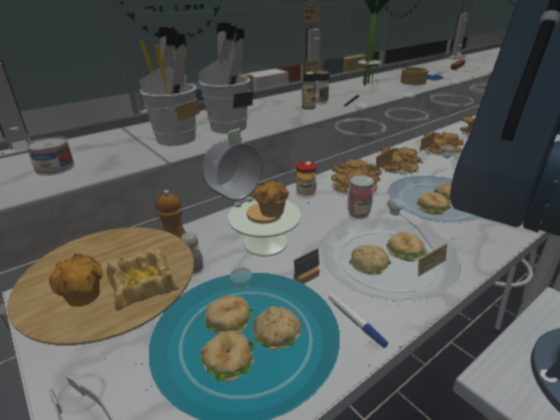

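View pics/top0.png

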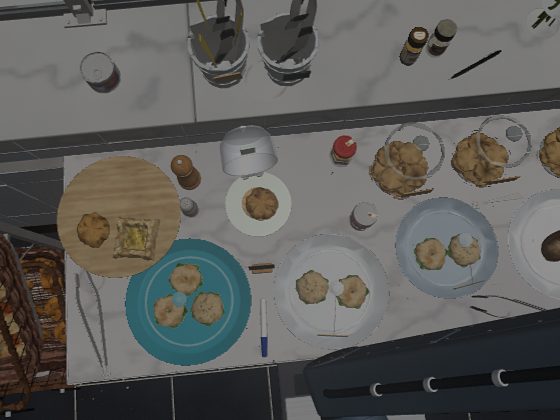

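View pics/wrist0.png

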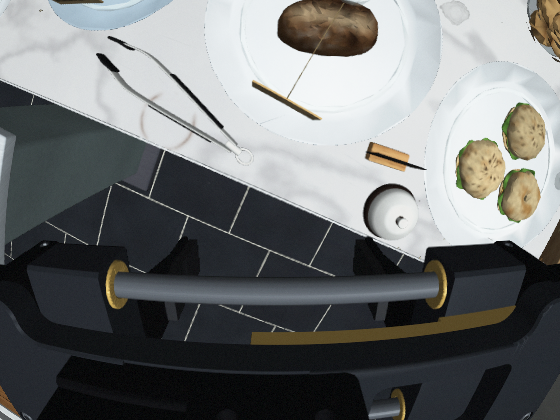

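Run:
```python
import cv2
a=cv2.imread('pics/top0.png')[110:290,160:400];cv2.imwrite('pics/top0c.png',cv2.resize(a,None,fx=3.3,fy=3.3,interpolation=2))
a=cv2.imread('pics/scene0.png')[120:290,140:390];cv2.imwrite('pics/scene0c.png',cv2.resize(a,None,fx=3.2,fy=3.2,interpolation=2))
```

```text
(no output)
```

View pics/top0c.png

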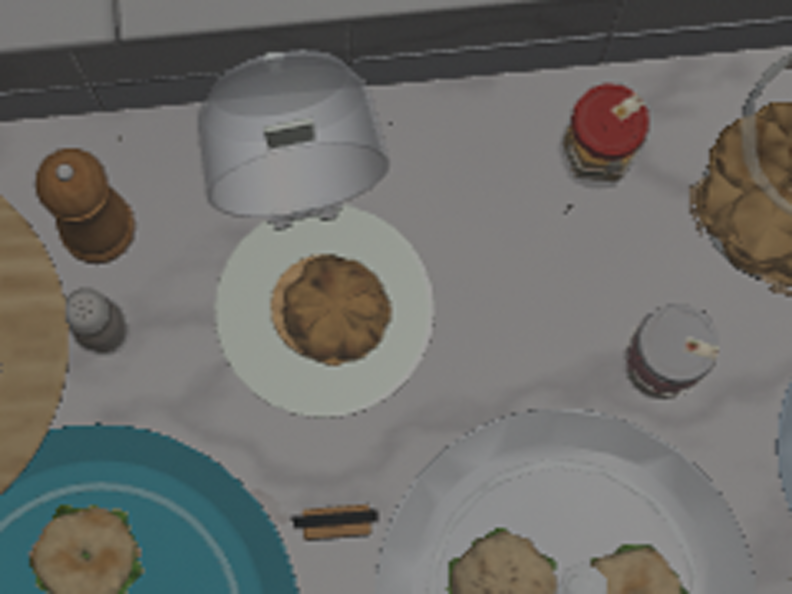

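View pics/scene0c.png

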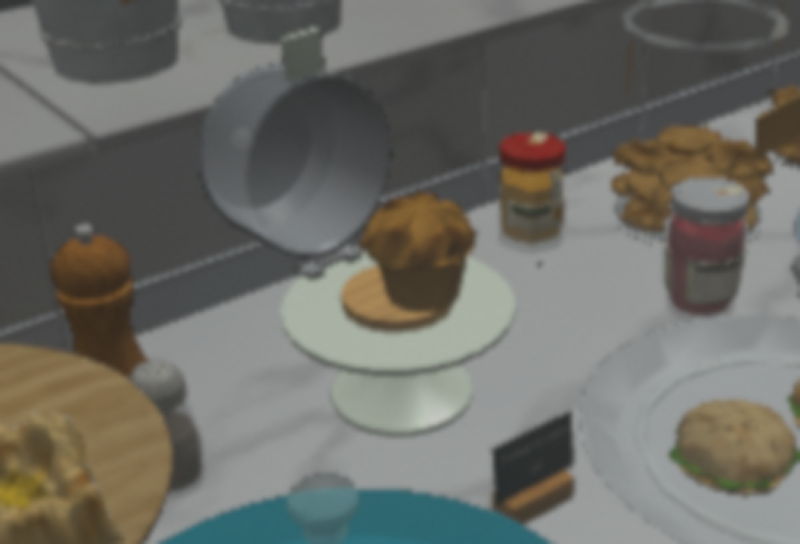

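```bash
cat > h.py <<'E'
from rig import robot,camera,camera_model
import cv2,numpy as np
from scipy.spatial.transform import Rotation as R
from scipy.optimize import least_squares
np.set_printoptions(precision=4,suppress=True)
M={n:camera_model(n) for n in("scene","top","wrist")}
def proj(n,P,pose=None):
    P=np.atleast_2d(np.asarray(P,float));m=M[n];K=m['K']
    if n=='wrist':
        T=np.eye(4);T[:3,:3]=R.from_quat(pose[1]).as_matrix();T[:3,3]=pose[0]
        W=np.linalg.inv(T@m['tool_from_camera'])
    else: W=m['world_to_cam']
    c=P@W[:3,:3].T+W[:3,3];d=c*[1,-1,-1]
    if n=='wrist':
        r=np.hypot(d[:,0],d[:,1]);th=np.arctan2(r,d[:,2]);u=d[:,:2]/np.maximum(r,1e-9)[:,None]*th[:,None]
    else: u=d[:,:2]/d[:,2:]
    return u*[K[0,0],K[1,1]]+[K[0,2],K[1,2]]
def onz(n,uv,z,pose=None):
    return least_squares(lambda p:(proj(n,[p[0],p[1],z],pose)[0]-uv),[0.6,0]).x
def circ(c,r,z,k=40):
    t=np.linspace(0,2*np.pi,k);return np.c_[c[0]+r*np.cos(t),c[1]+r*np.sin(t),z+0*t]
def crop(n,pic,x0,y0,x1,y1,f,out,lines,pose=None):
    a=cv2.resize(pic[y0:y1,x0:x1,::-1],None,fx=f,fy=f,interpolation=2).copy()
    for P,col in lines:
        u=(proj(n,P,pose)-[x0,y0]+.5)*f
        cv2.polylines(a,[np.round(u).astype(int)],False,col,1)
    cv2.imwrite(out,a)
E
python3 - <<'E'
from h import *
tc=lambda u:np.array(u)/3.3+[160,110]-.5
sc=lambda u:np.array(u)/3.2+[140,120]-.5
# plate: extremes in both
def res(p):
    t=proj('top',circ(p,.079,.075,200));s=proj('scene',circ(p,.079,.075,200))
    tl=tc((216,0))[0];tr=tc((434,0))[0];tb=tc((0,417))[1]
    sl=sc((281,0))[0];sr=sc((516,0))[0];sb=sc((0,370))[1]
    return [t[:,0].min()-tl,t[:,0].max()-tr,t[:,1].max()-tb,s[:,0].min()-sl,s[:,0].max()-sr,s[:,1].max()-sb]
r=least_squares(res,[.6,.05]);print('plate',r.x,res(r.x))
print('hinge top',onz('top',tc((306,218)),.08),'scene',onz('scene',sc((332,262)),.08))
def obj(uv1,uv2):
    f=lambda p:np.r_[proj('top',p)[0]-tc(uv1),proj('scene',p)[0]-sc(uv2)]
    r=least_squares(f,[.6,0,.05]);return r.x,f(r.x)
print('tab top',obj((290,135),(303,53)))
print('muffin top',obj((335,308),(418,205)))
print('mill',obj((66,171),(84,230)),'salt',obj((90,305),(160,378)))
print('honey',obj((610,120),(533,148)),'jam',obj((678,340),(710,196)))
print('card',onz('top',tc((337,525)),.03))
E
```

```text
plate [0.6025 0.1773] [np.float64(-0.5789487982686126), np.float64(0.14785620549162104), np.float64(-0.045030601249919755), np.float64(0.020357672310893804), np.float64(0.3217467751500749), np.float64(-0.31459286626409266)]
hinge top [0.6684 0.1843] scene [0.6694 0.1873]
tab top (array([0.6852, 0.1871, 0.2293]), array([-0.4158, -0.2444,  0.4685,  0.0631]))
muffin top (array([0.5861, 0.1699, 0.152 ]), array([-0.4539, -0.3173,  0.5032,  0.0647]))
mill (array([0.7014, 0.3452, 0.1457]), array([-0.541 , -0.2424,  0.5065,  0.0726])) salt (array([0.6207, 0.3442, 0.0765]), array([ 0.0097,  0.005 , -0.0088, -0.0012]))
honey (array([ 0.7188, -0.0426,  0.0837]), array([-0.033 , -0.0263,  0.046 ,  0.0057])) jam (array([ 0.5499, -0.0677,  0.097 ]), array([ 0.0649,  0.064 , -0.0916, -0.0106]))
card [0.4508 0.1837]
```

>>> drive_tool(
  plan=[
    [[0.36, 1, 0.02, 0, 0, -0.1], [0.36, 1, 0.02, 0, 0, -0.1], [0.36, 1, 0.02, 0, 0, -0.1], [0.36, 1, 0.02, 0, 0, -0.1], [0.36, 1, 0.02, 0, 0, -0.1], [0.36, 1, 0.02, 0, 0, -0.1], [0.36, 1, 0.02, 0, 0, -0.1], [0.36, 1, 0.02, 0, 0, -0.1]],
  ],
  grip=1,
  force=10,
)

```text
time: 1.15
position: [0.3281, -0.3693, 0.4086]
tool_rot: [0.986, 0.168, -0.0, -0.0]
ft_force: [-0.5, -0.6, 0.1]
grip_width: 0.015
```

>>> drive_tool(
  plan=[
    [[0.36, 1, 0.02, 0, 0, -0.1], [0.36, 1, 0.02, 0, 0, -0.1], [0.36, 1, 0.02, 0, 0, -0.1], [0.36, 1, 0.02, 0, 0, -0.1], [0.36, 1, 0.02, 0, 0, -0.1], [0.36, 1, 0.02, 0, 0, -0.1], [0.36, 1, 0.02, 0, 0, -0.1], [0.36, 1, 0.02, 0, 0, -0.1]],
  ],
)

```text
time: 2.15
position: [0.4, -0.1693, 0.4127]
tool_rot: [0.992, 0.127, -0.0, -0.0]
ft_force: [0.7, 1.0, -0.1]
grip_width: 0.0004
```

>>> drive_tool(
  plan=[
    [[0.36, 1, 0.02, 0, 0, -0.1], [0.36, 1, 0.02, 0, 0, -0.1], [0.36, 1, 0.02, 0, 0, -0.1], [0.36, 1, 0.02, 0, 0, -0.1], [0.36, 1, 0.02, 0, 0, -0.1], [0.36, 1, 0.02, 0, 0, -0.1], [0.36, 1, 0.02, 0, 0, -0.1], [0.36, 1, 0.02, 0, 0, -0.1]],
  ],
)

```text
time: 3.15
position: [0.472, 0.0307, 0.4166]
tool_rot: [0.996, 0.085, -0.0, -0.0]
ft_force: [0.3, -0.2, -0.8]
grip_width: 0.0007
```

>>> drive_tool(
  plan=[
    [[0.36, 1, 0.02, 0, 0, -0.1], [0.36, 1, 0.02, 0, 0, -0.1], [0.3, 0.7, 0, 0, 0, -0.1], [0, 0, 0, 0, 0, 0]],
  ],
)

```text
time: 3.65
position: [0.4975, 0.0982, 0.4175]
tool_rot: [0.998, 0.071, -0.0, 0.0]
ft_force: [-0.9, 0.4, 0.8]
grip_width: 0.0005
```

```bash
cat > w.py <<'E'
from h import *
import sys
k=sys.argv[1]
o=robot.get_obs();np.savez(f'pics/p{k}.npz',p=o['position'],q=o['tool_rot'])
print(o['time'],o['position'],o['tool_rot'],o['ft_force'],o['grip_width'],o['q'])
cv2.imwrite(f'pics/w{k}.png',camera('wrist')[:,:,::-1])
E
python3 w.py 1
```

```text
3.65 [0.4975 0.0982 0.4175] [ 0.9975  0.0706 -0.0001  0.    ] [-0.8619  0.4121  0.8432] 0.0004959418285829719 [-0.0259  0.3527  1.7087 -0.0001  1.0803  1.4036]
```

View pics/w1.png

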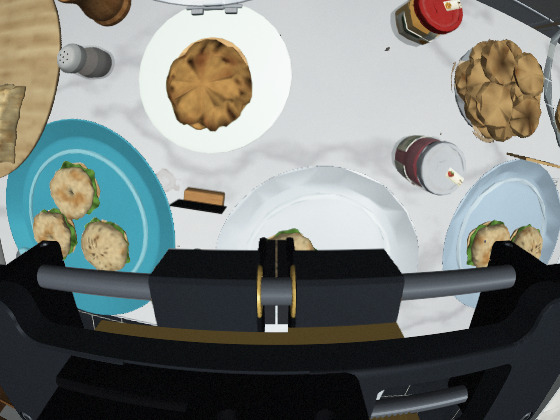

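Run:
```python
from h import *
d=np.load('pics/p1.npz');pose=(d['p'],d['q']);pic=cv2.imread('pics/w1.png')[:,:,::-1]
for nm,uv in (('L',(200,11)),('R',(231,9))): print(nm,onz('wrist',uv,.08,pose))
c=(.6025,.1773)
B=(255,0,0);G=(0,255,0);Rd=(0,0,255)
L=[(circ(c,.079,.075),B),(circ(c,.038,.085),G)]
crop('wrist',pic,120,0,310,165,4.2,'pics/w1c.png',L,pose)
```

```text
L [0.6663 0.1978]
R [0.6705 0.1672]
```

View pics/w1c.png

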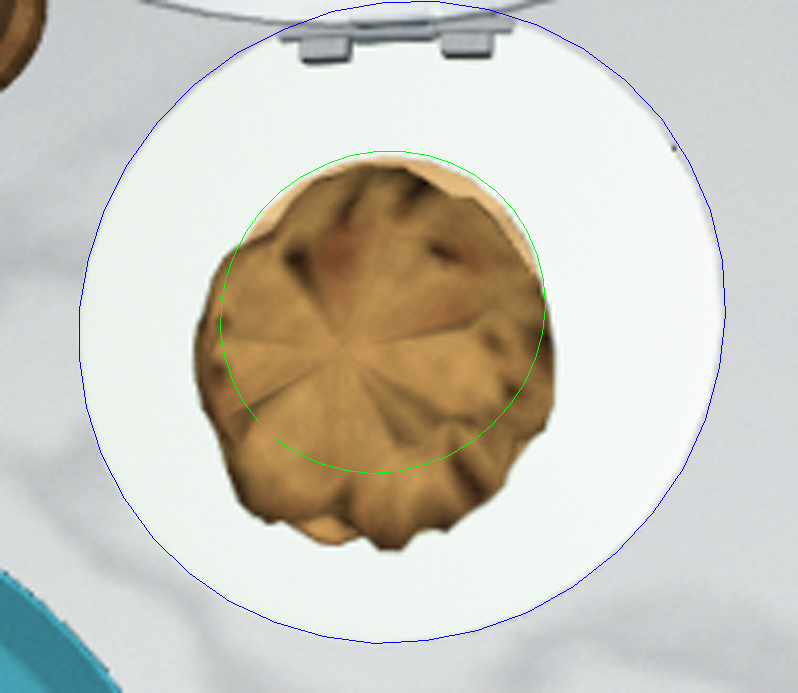

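```bash
cat > mf.py <<'E'
from h import *
d=np.load('pics/p1.npz');pose=(d['p'],d['q']);pic=cv2.imread('pics/w1.png')[:,:,::-1]
tc=lambda u:np.array(u)/3.3+[160,110]-.5
sc=lambda u:np.array(u)/3.2+[140,120]-.5
wc=lambda u:np.array(u)/4.2+[120,0]-.5
print('crown w',onz('wrist',wc((375,355)),.127,pose),'top',onz('top',tc((337,308)),.127))
print('swirl w',onz('wrist',wc((345,345)),.150,pose),'top',onz('top',tc((330,312)),.15))
f=lambda p:np.r_[proj('top',p)[0]-tc((330,312)),proj('wrist',p,pose)[0]-wc((345,345))]
r=least_squares(f,[.6,.1,.1]);print(r.x,r.fun)
def ext(n,uL,uR,vT,vB,po=None):
    def g(p):
        P=np.r_[circ(p,.039,.120,120),circ(p,.039,.135,120)]
        q=proj(n,P,po);return [q[:,0].min()-uL,q[:,0].max()-uR,q[:,1].min()-vT,q[:,1].max()-vB]
    return least_squares(g,[.59,.17])
a=wc((195,163));b=wc((555,548));s=ext('wrist',a[0],b[0],a[1],b[1],pose);print('ext w',s.x,s.fun)
a=tc((281,253));b=tc((391,364));s=ext('top',a[0],b[0],a[1],b[1]);print('ext top',s.x,s.fun)
E
python3 mf.py
python3 - <<'E'
from h import *
d=np.load('pics/p1.npz');pose=(d['p'],d['q'])
c=(.6017,.1773)
S=cv2.imread('pics/scene0.png')[:,:,::-1]
G=(0,255,0);B=(255,0,0)
m=(.587,.170)
crop('scene',S,215,170,315,245,8,'pics/s0f.png',[(circ(c,.079,.075),B),(circ(c,.038,.085),G),(circ(m,.025,.085),(0,0,255)),(circ(m,.039,.127),(0,0,255))])
crop('wrist',cv2.imread('pics/w1.png')[:,:,::-1],120,0,310,165,4.2,'pics/w1d.png',[(circ(m,.039,.127),(0,0,255)),(circ(c,.038,.085),G)],pose)
E
```

```text
crown w [0.5894 0.1676] top [0.5904 0.1678]
swirl w [0.5895 0.1684] top [0.5833 0.1726]
[0.5908 0.1743 0.1246] [-0.7038 -0.8936  0.203   0.3823]
ext w [0.5892 0.1677] [-4.7728  4.4324 -1.1957  1.1974]
ext top [0.59   0.1683] [-0.6657  0.6653 -0.7323  0.712 ]
```

View pics/s0f.png

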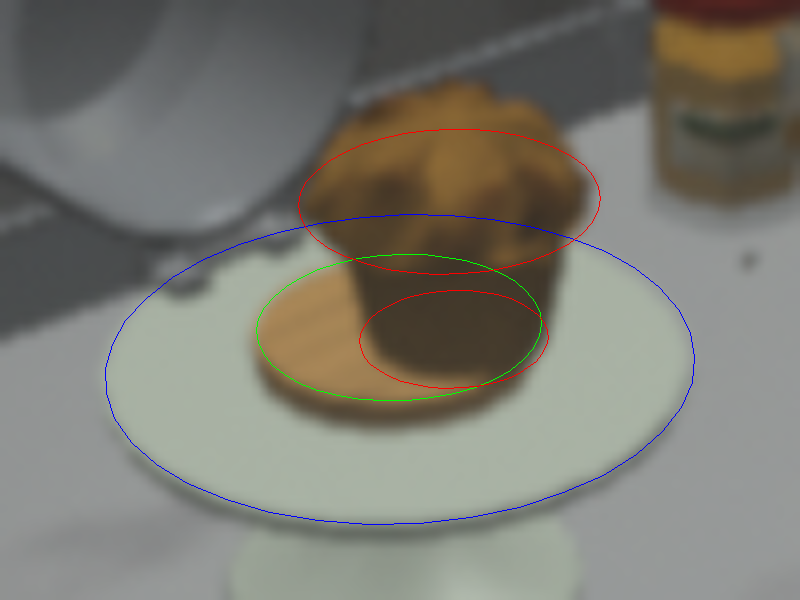

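View pics/w1d.png

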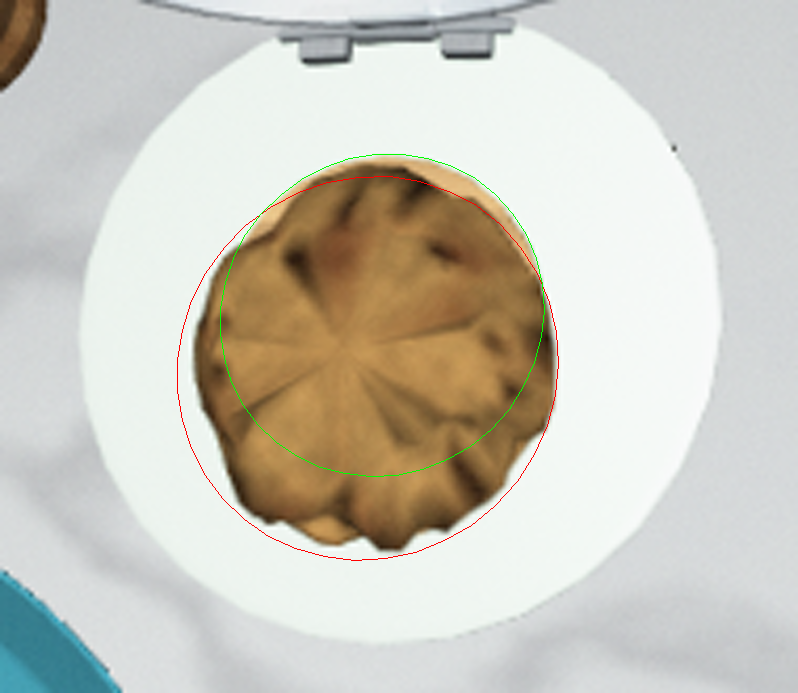

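>>> drive_tool(
  plan=[
    [[0.82, -0.04, 0, 0, 0, 0], [0.82, -0.04, 0, 0, 0, 0], [0.82, -0.04, -0.3, 0, 0, 0], [0.82, -0.04, -0.8, 0, 0, 0], [0.82, 0, -0.9, 0, 0, 0], [0, 0, -1, 0, 0, 0], [0, 0, -1, 0, 0, 0], [0, 0, -0.9, 0, 0, 0]],
  ],
)

```text
time: 4.7
position: [0.5995, 0.0921, 0.2942]
tool_rot: [0.998, 0.069, -0.001, 0.0]
ft_force: [-0.2, -0.9, -0.3]
grip_width: 0.0003
```

>>> drive_tool(
  plan=[
    [[0, 0.2, 0, 0, 0, 0], [-0.03, 0.2, 0, 0, 0, 0], [-0.03, 0.2, 0, 0, 0, 0], [0, 0, 0, 0, 0, 0]],
  ],
)

```text
time: 5.2
position: [0.5984, 0.1089, 0.2962]
tool_rot: [0.998, 0.07, 0.001, 0.0]
ft_force: [-1.1, 0.3, 0.1]
grip_width: 0.0005
```

```bash
python3 w.py 2
```

```text
5.2 [0.5984 0.1089 0.2962] [0.9976 0.0699 0.0008 0.0001] [-1.0961  0.2807  0.0881] 0.0004971762895017616 [-0.0036  0.642   1.5697 -0.      0.9283  1.4273]
```

View pics/w2.png

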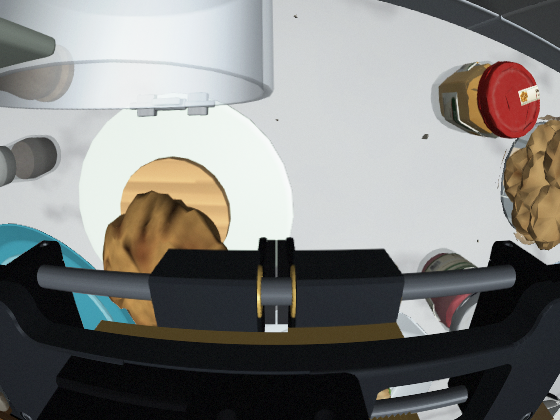

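>>> drive_tool(
  plan=[
    [[-0.02, 0.1, 0, 0, 0, 0], [-0.01, 0.1, 0, 0, 0, 0], [-0.02, 0.1, 0, 0, 0, 0], [-0.01, 0.1, 0, 0, 0, 0], [0, 0, 0, 0, 0, 0]],
  ],
)

```text
time: 5.88
position: [0.5968, 0.1185, 0.2952]
tool_rot: [0.998, 0.07, -0.0, -0.0]
ft_force: [-0.5, -0.5, 0.3]
grip_width: 0.0004
```

```bash
python3 w.py 3
python3 - <<'E'
from h import *
d=np.load('pics/p3.npz');pose=(d['p'],d['q'])
c=(.6015,.1772);G=(0,255,0);B=(255,0,0);Rd=(0,0,255)
crop('wrist',cv2.imread('pics/w3.png')[:,:,::-1],70,90,310,270,3.3,'pics/w3c.png',[(circ(c,.038,.085),G),(circ(c,.079,.075),B),(circ(c,.039,.127),Rd)],pose)
s=camera('scene');cv2.imwrite('pics/scene3.png',s[:,:,::-1])
crop('scene',s,190,140,330,245,5.7,'pics/s3c.png',[(circ(c,.038,.085),G)])
E
```

```text
5.875 [0.5968 0.1185 0.2952] [ 0.9976  0.0696 -0.     -0.    ] [-0.4937 -0.469   0.3314] 0.0004369678447488348 [0.0126 0.6439 1.5691 0.     0.9286 1.444 ]
```

View pics/w3c.png

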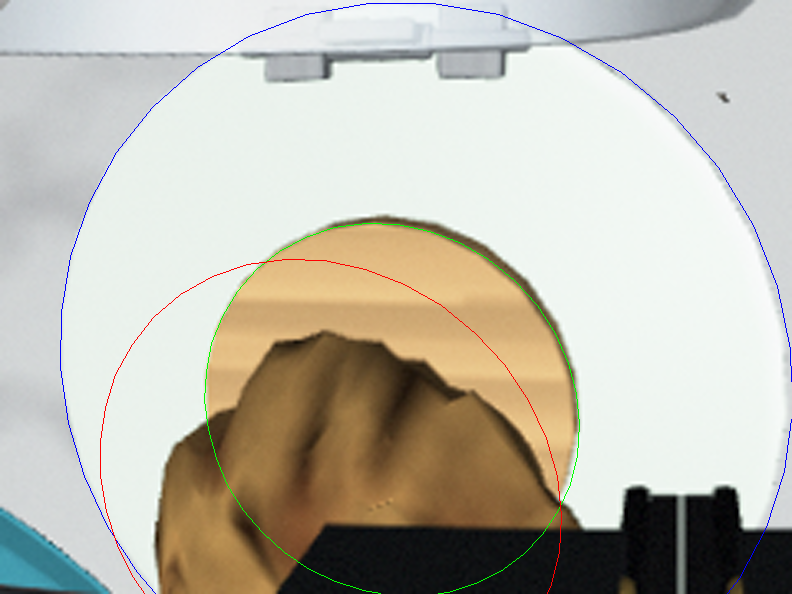

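View pics/s3c.png

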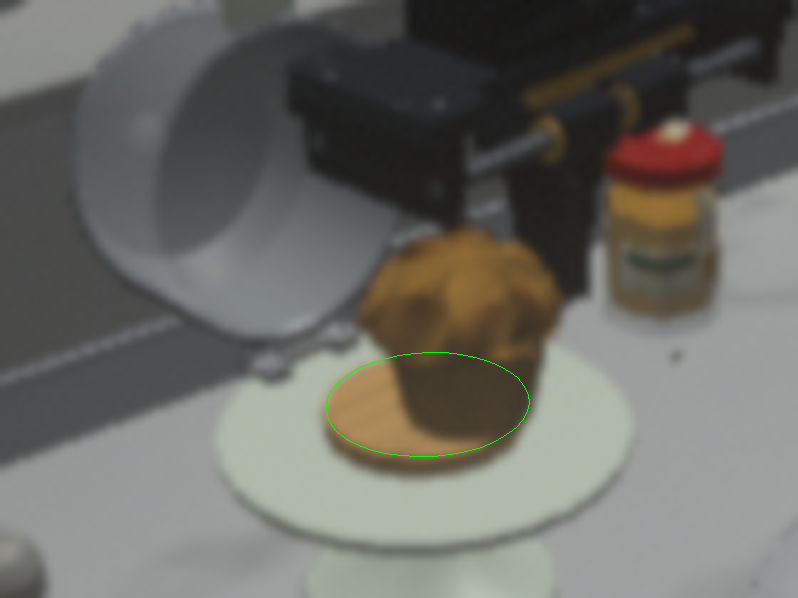

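>>> drive_tool(
  plan=[
    [[-0.02, 0.1, 0, 0, 0, 0], [0, 0.03, 0, 0, 0, 0], [0, 0, 0, 0, 0, 0], [0, -0.3, 0, 0, 0, 0], [0, -0.6, 0, 0, 0, 0], [0, -0.6, 0.3, 0, 0, 0], [0, 0, 0.8, 0, 0, 0], [-0.5, 0, 1, 0, 0, 0]],
  ],
)

```text
time: 6.98
position: [0.5845, 0.0824, 0.3484]
tool_rot: [0.998, 0.069, 0.0, 0.0]
ft_force: [-0.1, -0.1, -0.5]
grip_width: 0.0003
```

>>> drive_tool(
  plan=[
    [[-1, 0.2, 1, 0, 0, 0], [-1, 0.4, 1, 0, 0, 0], [-1, 0.6, 0.3, 0, 0, 0], [-0.9, 0.6, 0, 0, 0, 0], [0, 0.6, 0, 0, 0, 0], [0, 0.6, 0, 0, 0, 0], [0, 0, 0, 0, 0, 0]],
  ],
)

```text
time: 7.85
position: [0.4874, 0.1598, 0.4053]
tool_rot: [0.998, 0.07, 0.001, 0.0]
ft_force: [-0.0, -0.8, 0.3]
grip_width: 0.0006
```

```bash
python3 w.py 4
cat > ov.py <<'E'
from h import *
import sys
k=sys.argv[1];x0,y0,x1,y1,f=map(float,sys.argv[2:7]);x0,y0,x1,y1=map(int,(x0,y0,x1,y1))
m=tuple(map(float,sys.argv[7:9]))
d=np.load(f'pics/p{k}.npz');pose=(d['p'],d['q'])
c=(.6015,.1772);G=(0,255,0);B=(255,0,0);Rd=(0,0,255)
crop('wrist',cv2.imread(f'pics/w{k}.png')[:,:,::-1],x0,y0,x1,y1,f,f'pics/w{k}c.png',[(circ(c,.038,.085),G),(circ(c,.079,.075),B),(circ(m,.0375,.127),Rd)],pose)
E
python3 ov.py 4 140 0 340 170 4 .590 .176
```

```text
7.85 [0.4874 0.1598 0.4053] [0.9975 0.0702 0.0006 0.    ] [-0.0198 -0.7943  0.3264] 0.0006048190678311319 [ 0.0987  0.3766  1.7101 -0.0001  1.0537  1.5291]
```

View pics/w4c.png

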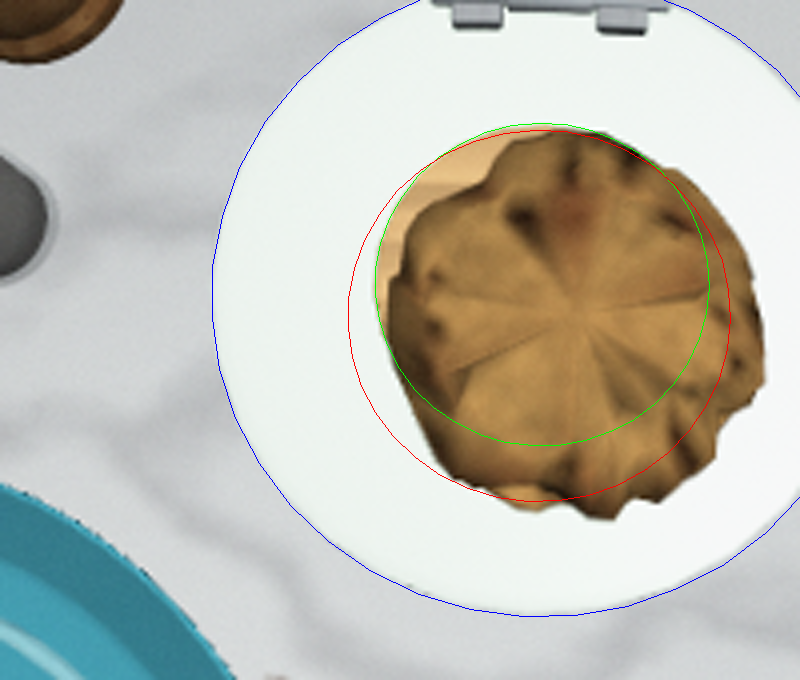

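View pics/w4.png

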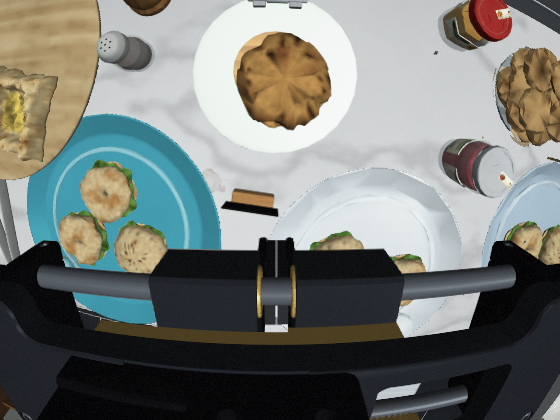

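Run:
```python
from h import *
d=np.load('pics/p4.npz');pose=(d['p'],d['q'])
print(onz('wrist',(283.5,80.5),.127,pose))
print(onz('wrist',(140+477/4-.5,20/4-.5),.08,pose),onz('wrist',(140+623/4-.5,26/4-.5),.08,pose))
```

```text
[0.5888 0.1685]
[0.6644 0.2013] [0.6677 0.1674]
```

>>> drive_tool(
  plan=[
    [[0.4, 0, -0.7, 0, 0, 0], [0.4, 0, -0.8, 0, 0, 0], [0.28, 0, -1, 0, 0, 0], [0, 0, -1, 0, 0, 0], [0, 0, -0.9, 0, 0, 0], [0.3, 0.03, 0, 0, 0, 0], [0.3, 0.03, 0, 0, 0, 0], [0.3, 0.03, 0, 0, 0, 0]],
  ],
)

```text
time: 8.9
position: [0.5373, 0.1613, 0.2961]
tool_rot: [0.998, 0.069, 0.001, -0.0]
ft_force: [0.4, -0.3, 1.5]
grip_width: 0.0005
```

>>> drive_tool(
  plan=[
    [[0.15, 0.02, 0, 0, 0, 0], [0.12, 0.02, 0, 0, 0, 0], [0.12, 0.02, 0, 0, 0, 0], [0.12, 0.01, 0, 0, 0, 0], [0, 0, 0, 0, 0, 0]],
  ],
)

```text
time: 9.52
position: [0.5489, 0.1631, 0.2953]
tool_rot: [0.998, 0.069, 0.0, -0.0]
ft_force: [-0.3, 0.3, -0.4]
grip_width: 0.0004
```

```bash
python3 w.py 5;python3 - <<'E'
from h import *
c=(.6015,.1772);G=(0,255,0)
s=camera('scene');cv2.imwrite('pics/scene5.png',s[:,:,::-1])
crop('scene',s,190,140,330,245,5.7,'pics/s5c.png',[(circ(c,.038,.085),G),(circ(c,.025,.085),(0,0,255))])
E
```

```text
9.525 [0.5489 0.1631 0.2953] [ 0.9976  0.0694  0.0003 -0.    ] [-0.289   0.2738 -0.3645] 0.0003607792372738846 [0.0937 0.6057 1.6627 0.     0.8727 1.5255]
```

View pics/w5.png

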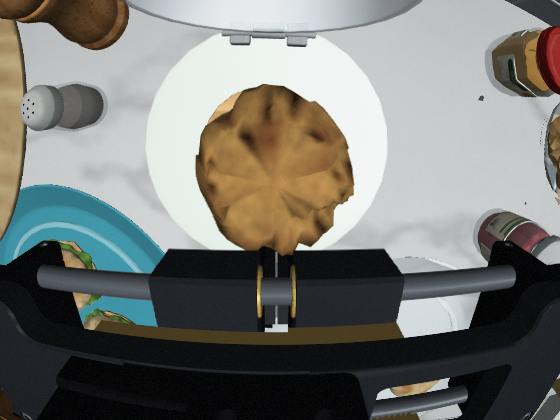

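View pics/s5c.png

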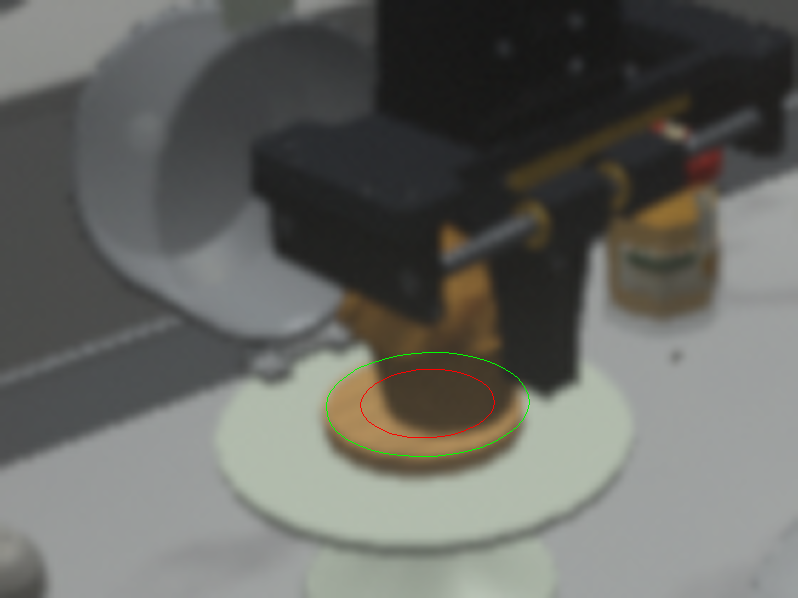

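```bash
cat > me.py <<'E'
from h import *
import sys
k=sys.argv[1];a=list(map(float,sys.argv[2:6]))
d=np.load(f'pics/p{k}.npz');po=(d['p'],d['q'])
def g(p):
    P=np.r_[circ(p,p[2],.120,120),circ(p,p[2],.135,120)]
    q=proj('wrist',P,po);return [q[:,0].min()-a[0],q[:,0].max()-a[1],q[:,1].min()-a[2],q[:,1].max()-a[3]]
r=least_squares(g,[.59,.17,.038]);print(r.x,r.fun)
E
python3 me.py 4 236.5 330.7 32 129
python3 me.py 5 196 354 84 255
python3 ov.py 5 130 60 400 265 2.9 .595 .171
```

```text
[0.5885 0.1684 0.0368] [-1.345   1.358   1.4347 -1.3456]
[0.5984 0.1707 0.0371] [-3.9753  3.9757  3.9007 -4.2109]
```

View pics/w5c.png

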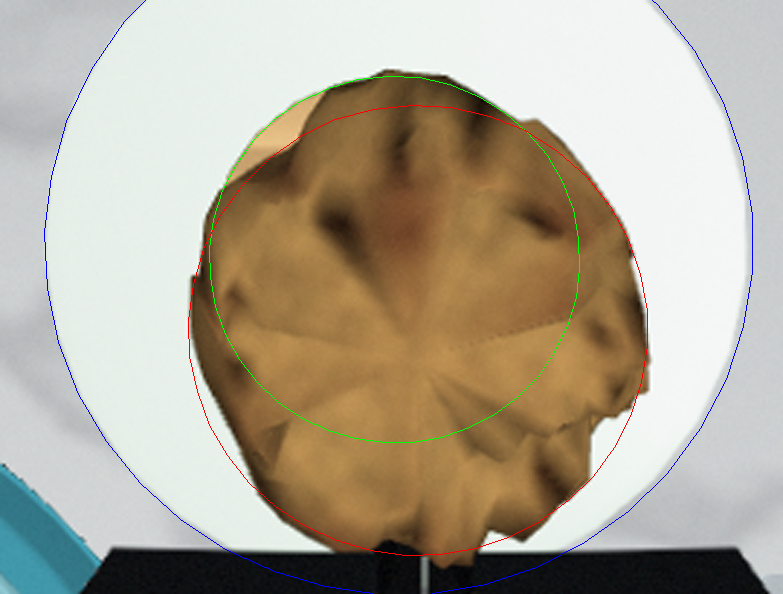

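>>> drive_tool(
  plan=[
    [[0.07, 0.01, 0, 0, 0, 0], [0.06, 0.01, 0, 0, 0, 0], [0, 0, 0, 0, 0, 0], [-0.3, 0, 0, 0, 0, 0], [-0.5, 0, 0, 0, 0, 0], [0, 0, 0, 0, 0, 0]],
  ],
)

```text
time: 10.38
position: [0.5303, 0.1636, 0.2951]
tool_rot: [0.998, 0.07, -0.001, -0.0]
ft_force: [0.5, 1.0, 0.1]
grip_width: 0.0003
```

```bash
python3 w.py 6;python3 ov.py 6 130 30 400 235 2.9 .6015 .1772
```

```text
10.375 [0.5303 0.1636 0.2951] [ 0.9976  0.0696 -0.0011 -0.    ] [0.477  1.0046 0.059 ] 0.0002870160822817404 [0.0979 0.5882 1.7069 0.0001 0.8488 1.5293]
```

View pics/w6c.png

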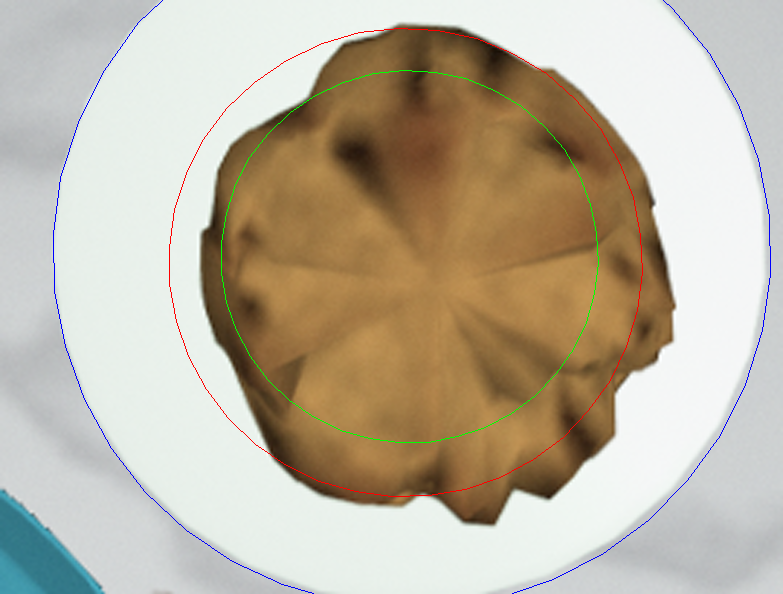

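>>> drive_tool(
  plan=[
    [[0, -0.9, 0, 0, 0, 0], [0, -1, 0, 0, 0, 0], [0.2, -0.95, 0, 0, 0, 0], [0.9, 0, 0, 0, 0, 0], [0.95, 0, 0, 0, 0, 0], [0.9, 0.2, 0, 0, 0, 0], [0.1, 0.5, 0, 0, 0, 0], [0, 0.4, 0, 0, 0, 0]],
  ],
)

```text
time: 11.42
position: [0.6074, 0.1207, 0.295]
tool_rot: [0.998, 0.07, -0.001, -0.0]
ft_force: [0.6, -1.2, -1.5]
grip_width: 0.0002
```

>>> drive_tool(
  plan=[
    [[0, 0.1, 0, 0, 0, 0], [0, 0.1, 0, 0, 0, 0], [0, 0, 0, 0, 0, 0]],
  ],
)

```text
time: 11.8
position: [0.6078, 0.1249, 0.2953]
tool_rot: [0.998, 0.07, -0.0, 0.0]
ft_force: [-0.0, -0.4, -0.1]
grip_width: 0.0005
```

```bash
python3 w.py 7;python3 ov.py 7 60 90 330 295 2.9 .6015 .1772
```

```text
11.8 [0.6078 0.1249 0.2953] [ 0.9976  0.0696 -0.0001  0.    ] [-0.0007 -0.3564 -0.1444] 0.0004937602025609697 [ 0.0229  0.6569  1.5371 -0.0001  0.9479  1.4544]
```

View pics/w7c.png

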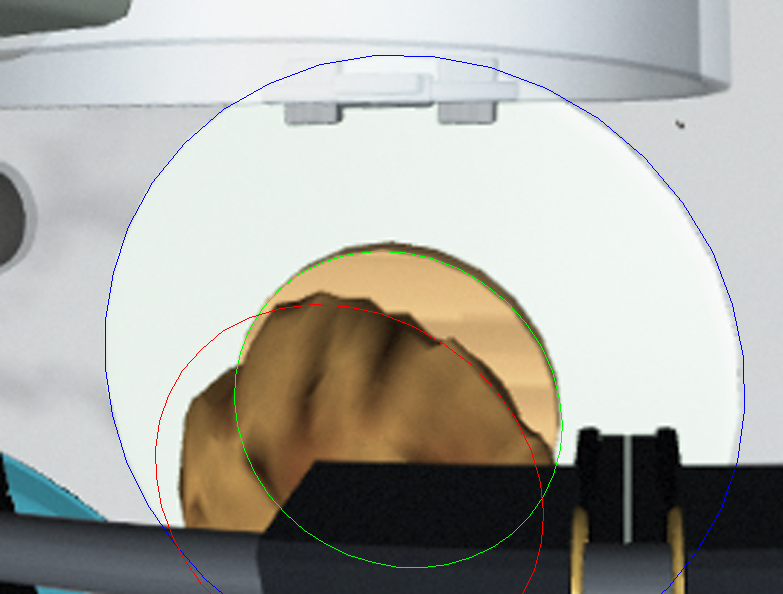

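>>> drive_tool(
  plan=[
    [[-0.01, 0.1, 0, 0, 0, 0], [-0.01, 0.1, 0, 0, 0, 0], [0, 0, 0, 0, 0, 0]],
  ],
)

```text
time: 12.22
position: [0.6076, 0.1299, 0.2953]
tool_rot: [0.998, 0.07, 0.0, -0.0]
ft_force: [-0.1, -0.2, -0.1]
grip_width: 0.0003
```

```bash
python3 w.py 8;python3 ov.py 8 60 90 330 295 2.9 .6015 .1772
```

```text
12.225 [0.6076 0.1299 0.2953] [ 0.9976  0.0695  0.     -0.    ] [-0.1423 -0.2219 -0.1027] 0.00028270114969610024 [0.031  0.6578 1.535  0.     0.9488 1.4626]
```

View pics/w8c.png

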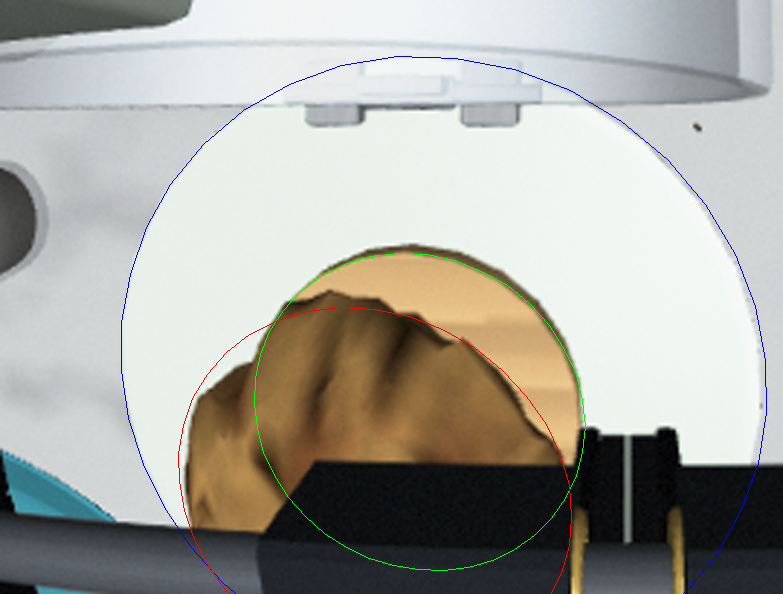

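>>> drive_tool(
  plan=[
    [[0, 0.05, 0, 0, 0, 0], [0, 0, 0, 0, 0, 0], [0, -0.3, 0, 0, 0, 0], [0, -0.7, 0, 0, 0, 0], [-0.2, -0.6, 0, 0, 0, 0], [-0.9, -0.1, 0.2, 0, 0, 0], [-1, 0, 0.4, 0, 0, 0], [-1, 0.3, 0.5, 0, 0, 0]],
  ],
)

```text
time: 13.28
position: [0.5291, 0.0946, 0.3228]
tool_rot: [0.998, 0.068, -0.001, 0.0]
ft_force: [-0.1, 1.0, -0.5]
grip_width: 0.0004
```

>>> drive_tool(
  plan=[
    [[-0.5, 1, 0.8, 0, 0, 0], [0, 1, 0.7, 0, 0, 0], [0, 1, 0.4, 0, 0, 0], [0, 0, 0, 0, 0, 0]],
  ],
)

```text
time: 13.78
position: [0.5175, 0.1714, 0.3712]
tool_rot: [0.998, 0.07, 0.001, -0.0]
ft_force: [-0.3, -0.4, 0.5]
grip_width: 0.0005
```

```bash
python3 w.py 9;python3 ov.py 9 150 0 380 175 3.4 .6015 .1772
python3 - <<'E'
from h import *
c=(.6015,.1772);G=(0,255,0)
s=camera('scene');cv2.imwrite('pics/scene9.png',s[:,:,::-1])
crop('scene',s,190,140,330,245,5.7,'pics/s9c.png',[(circ(c,.038,.085),G),(circ(c,.025,.085),(0,0,255))])
E
```

```text
13.775 [0.5175 0.1714 0.3712] [ 0.9975  0.0702  0.0011 -0.    ] [-0.3264 -0.3709  0.4579] 0.0005070230047144568 [0.1147 0.464  1.67   0.     1.0055 1.5449]
```

View pics/w9c.png

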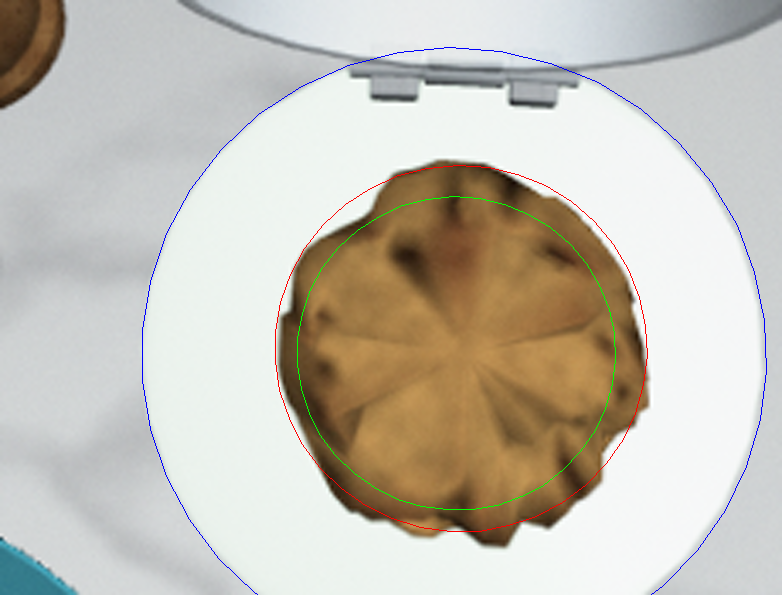

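View pics/s9c.png

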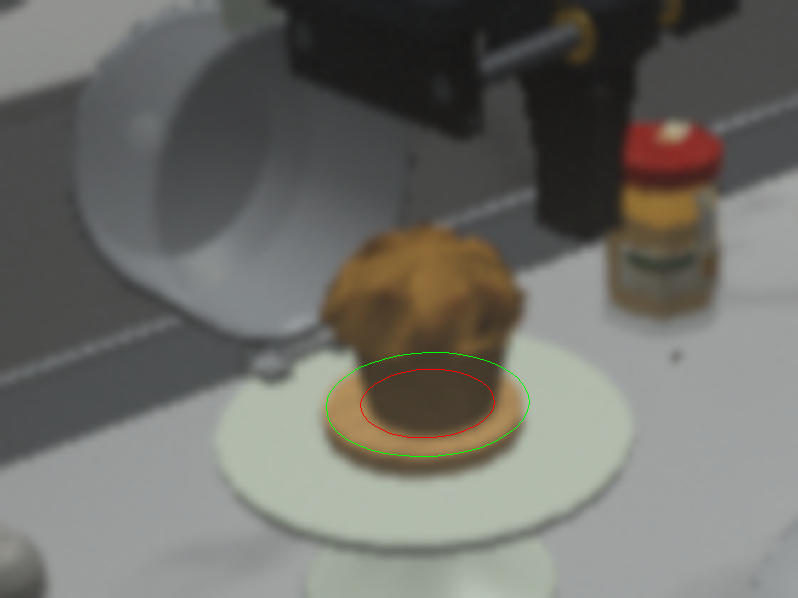

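```bash
cat > tab.py <<'E'
from h import *
c=np.array([.6015,.1772]);yaw=np.radians(6.5)
def tabpts(th,yaw=yaw,off=.003):
    u=np.array([np.cos(yaw),np.sin(yaw),0]);v=np.array([-u[1],u[0],0]);z=np.array([0,0,1.])
    H=np.r_[c,.08]+.071*u
    a=-np.cos(th)*u+np.sin(th)*z;n=np.sin(th)*u+np.cos(th)*z
    return np.array([H+r*a+s*v+off*n for r,s in((.135,-.016),(.165,-.016),(.165,.016),(.135,.016),(.135,-.016))]),H+.15*a+off*n
E
python3 - <<'E'
from tab import *
t=cv2.imread('pics/top0.png')[:,:,::-1];s=cv2.imread('pics/scene0.png')[:,:,::-1]
for n,p,b,f in(('top',t,(210,120,290,190),9),('scene',s,(195,120,275,190),9)):
    crop(n,p,*b,f,f'pics/tab_{n}.png',[(tabpts(1.57)[0],(0,0,255)),(tabpts(1.65)[0],(0,255,0)),(tabpts(1.73)[0],(255,0,0))])
for th in(1.57,1.65,1.73):print(th,tabpts(th)[1])
E
```

```text
1.57 [0.6749 0.1856 0.23  ]
1.65 [0.6868 0.1869 0.2293]
1.73 [0.6986 0.1883 0.2276]
```

View pics/tab_top.png

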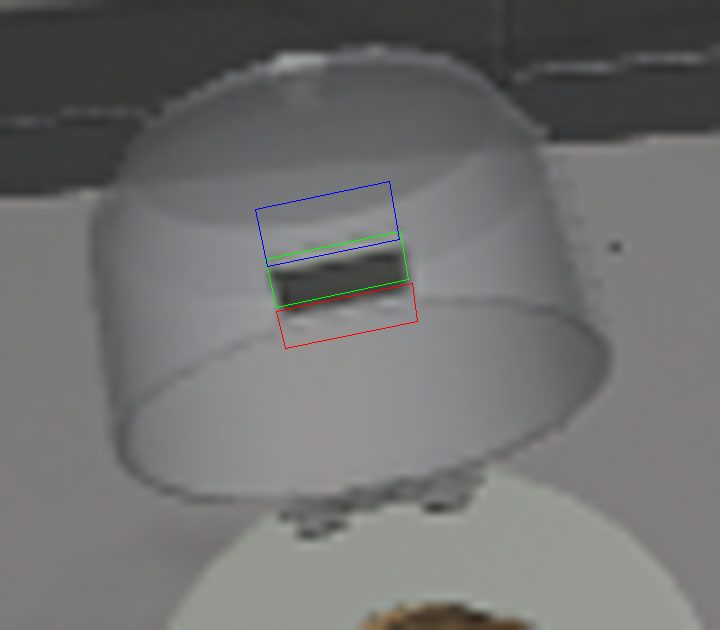

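View pics/tab_scene.png

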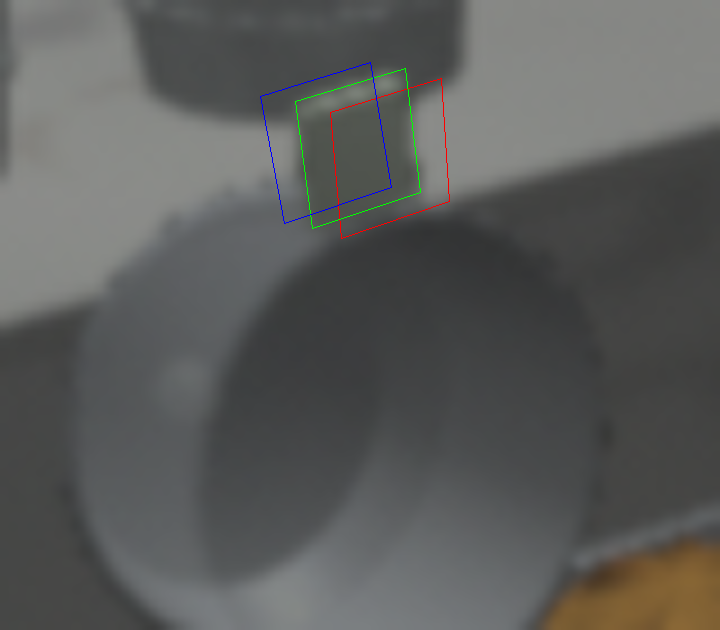

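>>> drive_tool(
  plan=[
    [[0, 0, 0.8, 0, 0, 0], [0, 0, 1, 0, 0, 0], [0, 0, 1, 0, 0, 0], [0.4, 0.1, 0.75, 0, 0, 0], [0.9, 0.1, 0, 0, 0, 0], [1, 0.1, 0, 0, 0, 0], [1, 0.1, 0, 0, 0, 0], [1, 0.1, 0, 0, 0, 0]],
  ],
)

```text
time: 14.88
position: [0.626, 0.1818, 0.4577]
tool_rot: [0.998, 0.069, -0.001, 0.0]
ft_force: [-0.2, 0.5, 0.5]
grip_width: 0.0006
```

>>> drive_tool(
  plan=[
    [[1, 0.1, 0, 0, 0, 0], [1, 0.1, 0, 0, 0, 0], [1, 0.05, 0, 0, 0, 0], [1, 0, 0, 0, 0, 0], [0, 0, 0, 0, 0, 0]],
  ],
)

```text
time: 15.5
position: [0.7265, 0.1876, 0.4568]
tool_rot: [0.998, 0.068, -0.001, 0.0]
ft_force: [0.7, -0.7, 0.2]
grip_width: 0.0005
```

```bash
python3 w.py 10
python3 - <<'E'
from h import *
s=camera('scene');cv2.imwrite('pics/scene10.png',cv2.resize(s[90:260,140:370,::-1],None,fx=3.4,fy=3.4,interpolation=2))
s=camera('top');cv2.imwrite('pics/top10.png',cv2.resize(s[60:260,150:400,::-1],None,fx=3,fy=3,interpolation=2))
E
```

```text
15.5 [0.7265 0.1876 0.4568] [ 0.9977  0.0682 -0.0011  0.0003] [ 0.6511 -0.6672  0.1583] 0.0005144669068959864 [ 0.1043  0.6697  1.0077 -0.0005  1.4665  1.5386]
```

View pics/scene10.png

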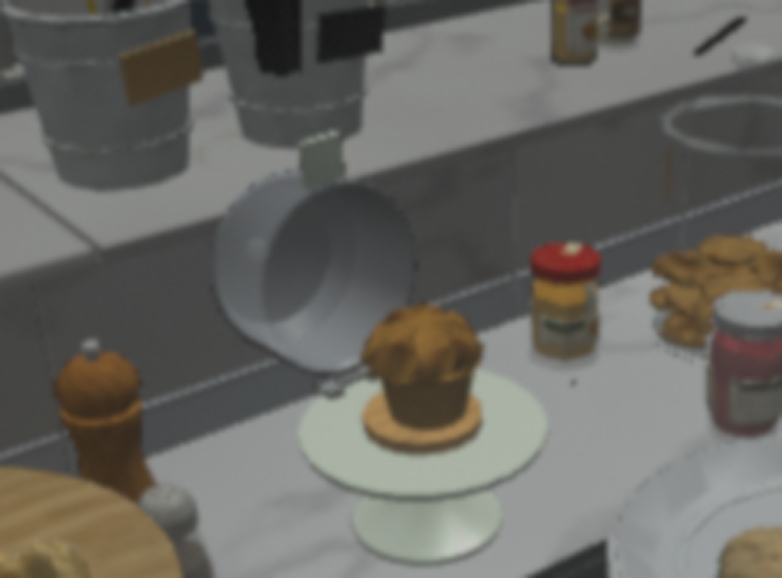

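View pics/w10.png

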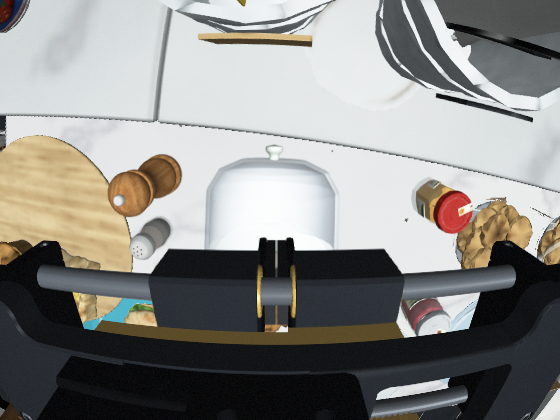

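Run:
```python
from h import *
p=proj('scene',[[.7265,.1876,.275],[.7265,.1876,.30]]);print(p,(p-[140,90])*3.4)
```

```text
[[222.3519 110.076 ]
 [221.2575  98.1002]] [[279.9963  68.2583]
 [276.2756  27.5408]]
```

View pics/top10.png

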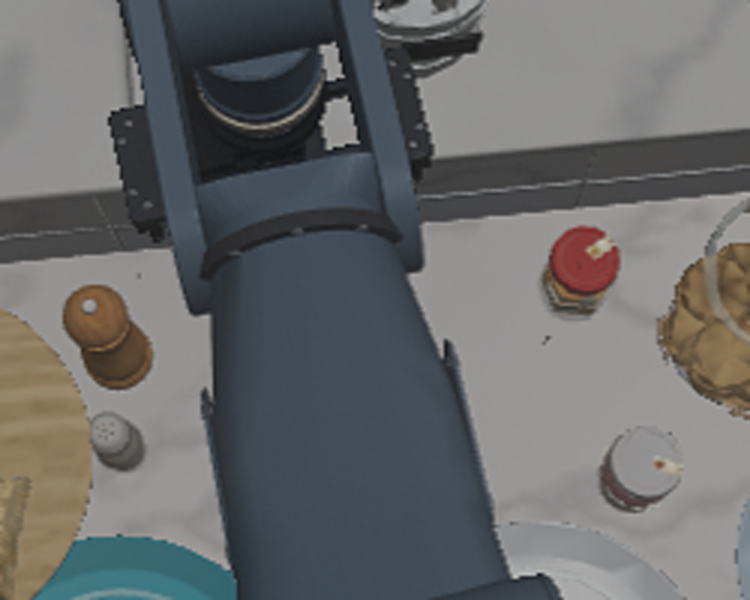

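```bash
cat > arc.py <<'E'
from tab import *
u=np.array([np.cos(yaw),np.sin(yaw),0]);v=np.array([-u[1],u[0],0]);z=np.array([0,0,1.])
H=np.r_[c,.08]+.071*u
def tcp(th,gap=0):
    r=np.interp(th,[0,.4,1.6],[.161,.160,.148]);tau=np.radians(np.interp(th,[.2,1.2],[24,0]))
    a=-np.cos(th)*u+np.sin(th)*z;n=np.sin(th)*u+np.cos(th)*z
    P=H+r*a+(.003+gap)*n
    tz=np.sin(tau)*u-np.cos(tau)*z;tx=np.cos(tau)*u+np.sin(tau)*z
    T=P+.0095*tx-.182*tz
    # clearance: points of finger & body +x edge in cover coords (r along a, h along n)
    m=[]
    for l,w in[(0,.0095),(.02,.0095),(.04,.0095),(.068,.0095),(.069,.0375),(.1,.0375),(.13,.0375)]:
        q=P+.0095*tx-l*tz+w*tx-H
        m.append((q@a-.135)*1e3 if q@n<.081 else 99)
    return T,np.degrees(tau),min(m)
if __name__=='__main__':
    pt=None
    for th in [1.65,1.6,1.5,1.4,1.3,1.2,1.1,1.0,.9,.8,.7,.6,.5,.4,.3,.2,.15,.1,.05,.02,0,-.01]:
        T,t,m=tcp(th)
        print(th,T.round(4),round(t,1),round(m,1),'' if pt is None else np.r_[(T-pt[0])/.025,-(t-pt[1])/6].round(2));pt=(T,t)
E
python3 arc.py
```

```text
1.65 [0.6961 0.188  0.4093] 0.0 14.5 
1.6 [0.6888 0.1871 0.4098] 0.0 13.6 [-0.29 -0.03  0.02 -0.  ]
1.5 [0.674  0.1855 0.4108] 0.0 12.7 [-0.59 -0.07  0.04 -0.  ]
1.4 [0.6591 0.1838 0.4103] 0.0 11.8 [-0.6  -0.07 -0.02 -0.  ]
1.3 [0.6442 0.1821 0.4083] 0.0 10.9 [-0.59 -0.07 -0.08 -0.  ]
1.2 [0.6295 0.1804 0.4048] 0.0 10.1 [-0.59 -0.07 -0.14 -0.  ]
1.1 [0.6076 0.1779 0.4   ] 2.4 10.1 [-0.88 -0.1  -0.19 -0.4 ]
1.0 [0.5862 0.1755 0.3934] 4.8 10.1 [-0.86 -0.1  -0.26 -0.4 ]
0.9 [0.5653 0.1731 0.385 ] 7.2 10.1 [-0.83 -0.09 -0.33 -0.4 ]
0.8 [0.5453 0.1708 0.375 ] 9.6 10.2 [-0.8  -0.09 -0.4  -0.4 ]
0.7 [0.5263 0.1686 0.3634] 12.0 10.3 [-0.76 -0.09 -0.46 -0.4 ]
0.6 [0.5083 0.1666 0.3503] 14.4 10.5 [-0.72 -0.08 -0.52 -0.4 ]
0.5 [0.4916 0.1647 0.3358] 16.8 10.7 [-0.67 -0.08 -0.58 -0.4 ]
0.4 [0.4762 0.1629 0.3201] 19.2 10.9 [-0.62 -0.07 -0.63 -0.4 ]
0.3 [0.463  0.1614 0.3029] 21.6 10.4 [-0.53 -0.06 -0.69 -0.4 ]
0.2 [0.4514 0.1601 0.285 ] 24.0 10.0 [-0.46 -0.05 -0.72 -0.4 ]
0.15 [0.4498 0.1599 0.2771] 24.0 9.6 [-0.07 -0.01 -0.31 -0.  ]
0.1 [0.4485 0.1598 0.2692] 24.0 9.3 [-0.05 -0.01 -0.32 -0.  ]
0.05 [0.4476 0.1597 0.2612] 24.0 8.9 [-0.03 -0.   -0.32 -0.  ]
0.02 [0.4473 0.1596 0.2563] 24.0 8.8 [-0.01 -0.   -0.19 -0.  ]
0 [0.4472 0.1596 0.2531] 24.0 8.6 [-0.01 -0.   -0.13 -0.  ]
-0.01 [0.4471 0.1596 0.2515] 24.0 8.6 [-0.   -0.   -0.06 -0.  ]
```

>>> drive_tool(
  plan=[
    [[0, 0, -0.6, 0, 0, 0], [0, 0, -0.8, 0, 0, 0], [0, 0, -0.5, 0, 0, 0], [0, 0, 0, 0, 0, 0]],
  ],
)

```text
time: 16.15
position: [0.7245, 0.1899, 0.4096]
tool_rot: [0.998, 0.07, -0.002, 0.0]
ft_force: [-0.3, -0.7, 0.8]
grip_width: 0.0003
```

>>> drive_tool(
  plan=[
    [[-0.4, -0.02, 0, 0, 0, 0], [-0.4, -0.02, 0, 0, 0, 0], [-0.3, -0.03, 0, 0, 0, 0], [-0.3, -0.03, 0, 0, 0, 0], [-0.3, -0.03, 0.02, 0, 0, 0], [-0.3, -0.03, 0.02, 0, 0, 0], [0, 0, 0, 0, 0, 0]],
  ],
)

```text
time: 17.02
position: [0.6744, 0.1857, 0.4124]
tool_rot: [0.998, 0.07, -0.001, 0.0]
ft_force: [-0.2, -0.2, -0.3]
grip_width: 0.0008
```

```bash
cat > look.py <<'E'
from tab import *
import sys
k=sys.argv[1];th=list(map(float,sys.argv[2:]))
s=camera('scene');cv2.imwrite(f'pics/scene{k}.png',s[:,:,::-1])
cols=[(0,0,255),(0,255,0),(255,0,0)]
crop('scene',s,170,90,350,250,4,f'pics/s{k}c.png',[(tabpts(t)[0],cl) for t,cl in zip(th,cols)])
E
python3 look.py 11 1.6 1.5 1.4
```

```text
(no output)
```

View pics/s11c.png

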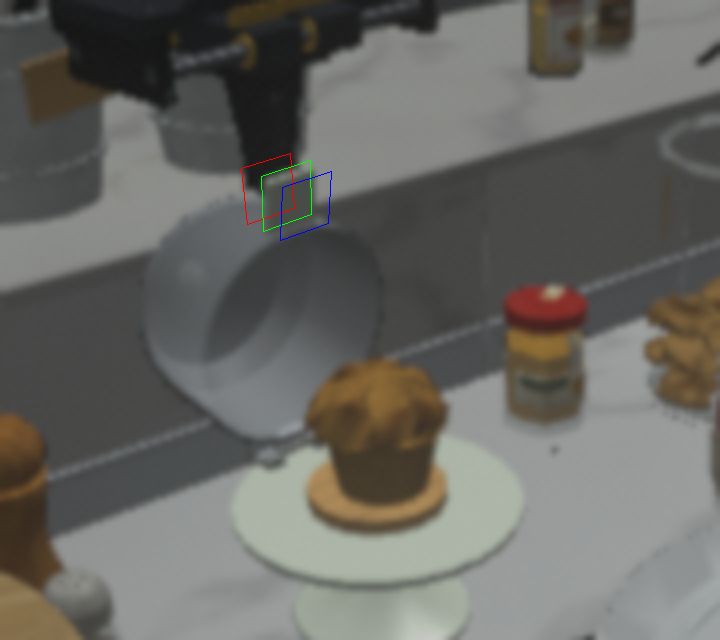

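>>> drive_tool(
  plan=[
    [[-0.3, -0.03, -0.02, 0, 0, 0], [-0.3, -0.04, -0.03, 0, 0, 0], [-0.3, -0.03, -0.05, 0, 0, 0], [-0.3, -0.04, -0.06, 0, 0, 0], [-0.3, -0.03, -0.08, 0, 0, 0], [-0.3, -0.04, -0.08, 0, 0, 0], [0, 0, 0, 0, 0, 0]],
  ],
)

```text
time: 17.95
position: [0.6293, 0.1805, 0.4043]
tool_rot: [0.998, 0.07, -0.001, 0.0]
ft_force: [-0.6, 0.4, 0.0]
grip_width: 0.0004
```

>>> drive_tool(
  plan=[
    [[-0.44, -0.05, -0.09, 0.02, -0.2, 0], [-0.44, -0.05, -0.1, 0.02, -0.2, 0], [-0.43, -0.05, -0.12, 0.02, -0.2, 0], [-0.43, -0.05, -0.14, 0.02, -0.2, 0], [-0.42, -0.05, -0.16, 0.02, -0.2, 0], [-0.41, -0.04, -0.18, 0.03, -0.2, 0], [-0.4, -0.05, -0.2, 0.02, -0.2, 0], [-0.4, -0.04, -0.2, 0.03, -0.2, 0]],
  ],
)

```text
time: 18.95
position: [0.5459, 0.171, 0.3749]
tool_rot: [0.994, 0.069, 0.085, -0.004]
ft_force: [0.3, -0.5, -0.5]
grip_width: 0.0004
```

```bash
python3 look.py 12 0.9 0.8 0.7;python3 -c "
from h import *
o=robot.get_obs();print(o['position'],o['tool_rot'],o['q'],o['ft_force'])"
```

```text
[0.5442 0.1709 0.374 ] [ 0.9941  0.0693  0.0831 -0.0035] [0.1084 0.4693 1.6552 0.0008 0.8504 1.5395] [-1.4439 -0.2032 -0.7621]
```

View pics/s12c.png

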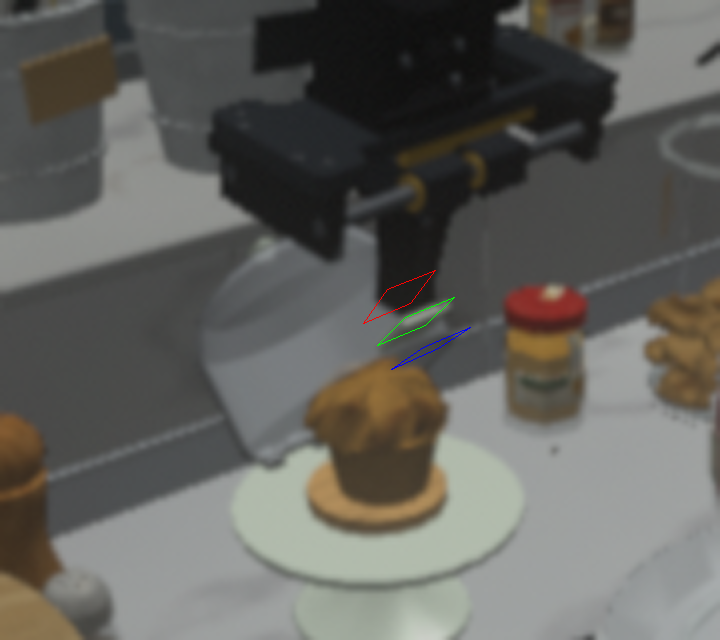

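>>> drive_tool(
  plan=[
    [[-0.38, -0.05, -0.22, 0.02, -0.2, 0], [-0.38, -0.04, -0.24, 0.02, -0.2, 0], [-0.37, -0.04, -0.25, 0.02, -0.2, 0], [-0.35, -0.04, -0.27, 0.03, -0.2, 0], [-0.34, -0.04, -0.28, 0.02, -0.2, 0], [-0.33, -0.04, -0.3, 0.02, -0.2, 0], [-0.32, -0.04, -0.31, 0.02, -0.2, 0], [-0.3, -0.03, -0.32, 0.03, -0.2, 0]],
  ],
)

```text
time: 20.0
position: [0.477, 0.1631, 0.3202]
tool_rot: [0.983, 0.068, 0.168, -0.007]
ft_force: [1.3, -0.0, 0.6]
grip_width: 0.0004
```

>>> drive_tool(
  plan=[
    [[-0.27, -0.03, -0.34, 0.02, -0.2, 0], [-0.26, -0.03, -0.35, 0.02, -0.2, 0], [-0.23, -0.03, -0.36, 0.02, -0.2, 0], [-0.23, -0.02, -0.36, 0.03, -0.2, 0], [0, 0, 0, 0, 0, 0]],
  ],
)

```text
time: 20.62
position: [0.4516, 0.1603, 0.2843]
tool_rot: [0.976, 0.068, 0.208, -0.009]
ft_force: [0.6, -0.6, -0.1]
grip_width: 0.0008
```

```bash
python3 look.py 13 0.2 0.1 0;python3 -c "
from h import *
o=robot.get_obs();print(o['position'],o['tool_rot'],o['q'],o['ft_force'])"
```

```text
[0.4522 0.1603 0.2847] [ 0.9756  0.0678  0.2085 -0.0089] [0.1067 0.517  2.0279 0.0122 0.1762 1.5271] [-0.005   0.6299 -0.6654]
```

View pics/s13c.png

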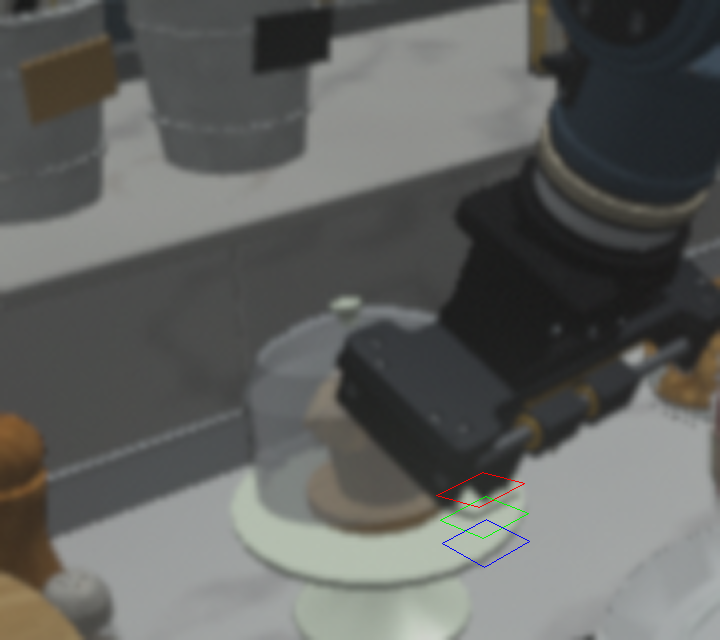

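Run:
```python
from arc import *
pt=None
for th,t in((.2,24),(.16,22.8),(.12,21.6),(.08,20.4),(.04,19.2),(.02,18),(0,18),(-.01,18),(-.02,18)):
    tau=np.radians(t);r=.161 if th<.2 else .1605
    a=-np.cos(th)*u+np.sin(th)*z;n=np.sin(th)*u+np.cos(th)*z
    P=H+r*a+.003*n
    tz=np.sin(tau)*u-np.cos(tau)*z;tx=np.cos(tau)*u+np.sin(tau)*z
    T=P+.0095*tx-.182*tz
    print(th,t,T.round(4),'' if pt is None else ((T-pt)/.025).round(3));pt=T
```

```text
0.2 24 [0.4514 0.1601 0.285 ] 
0.16 22.8 [0.4532 0.1603 0.2801] [ 0.072  0.008 -0.195]
0.12 21.6 [0.4558 0.1606 0.275 ] [ 0.103  0.012 -0.204]
0.08 20.4 [0.4586 0.1609 0.2698] [ 0.114  0.013 -0.209]
0.04 19.2 [0.4618 0.1613 0.2644] [ 0.125  0.014 -0.213]
0.02 18 [0.4653 0.1617 0.2622] [ 0.14   0.016 -0.088]
0 18 [0.4652 0.1617 0.259 ] [-0.004 -0.    -0.129]
-0.01 18 [0.4652 0.1617 0.2574] [-0.001 -0.    -0.064]
-0.02 18 [0.4651 0.1617 0.2558] [-0.    -0.    -0.064]
```

>>> drive_tool(
  plan=[
    [[0.07, 0.01, -0.19, -0.02, 0.2, 0], [0.1, 0.01, -0.2, -0.02, 0.2, 0], [0.11, 0.01, -0.2, -0.02, 0.2, 0], [0.12, 0.01, -0.2, -0.03, 0.2, 0], [0.14, 0.02, -0.09, -0.02, 0.2, 0], [0, 0, 0, 0, 0, 0]],
  ],
)

```text
time: 21.42
position: [0.4658, 0.1618, 0.2625]
tool_rot: [0.985, 0.068, 0.157, -0.007]
ft_force: [-0.4, 0.3, -0.4]
grip_width: 0.0004
```

>>> drive_tool(
  plan=[
    [[0, 0, -0.06, 0, 0, 0], [0, 0, -0.06, 0, 0, 0], [0, 0, -0.03, 0, 0, 0], [0, 0, 0, 0, 0, 0]],
  ],
)

```text
time: 21.92
position: [0.4653, 0.1618, 0.2593]
tool_rot: [0.985, 0.068, 0.158, -0.007]
ft_force: [0.1, -0.5, 3.8]
grip_width: 0.0005
```

```bash
python3 look.py 14 0.05 0;python3 -c "
from h import *
o=robot.get_obs();print(o['position'],o['tool_rot'],o['q'],o['ft_force'])"
```

```text
[0.4653 0.1618 0.2593] [ 0.9851  0.0685  0.1575 -0.0068] [0.1069 0.579  1.981  0.0068 0.265  1.5327] [-1.2523 -0.1842  3.3808]
```

View pics/s14c.png

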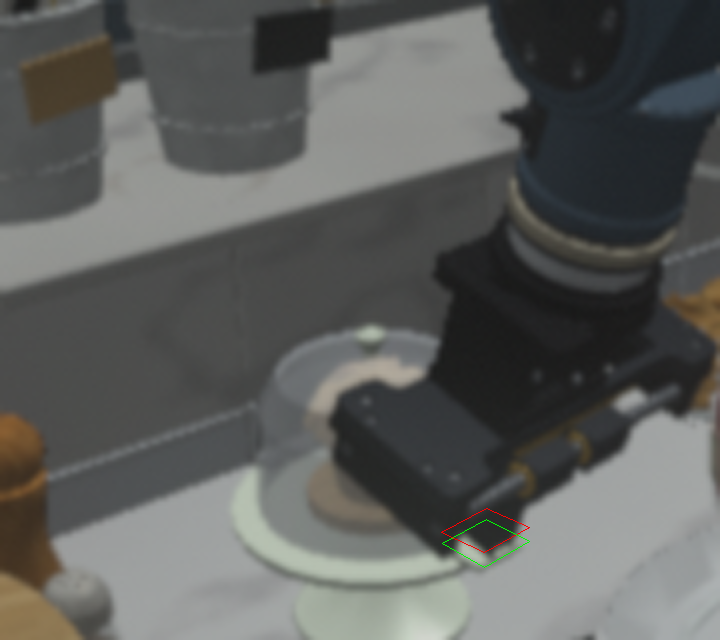

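>>> drive_tool(
  plan=[
    [[0, 0, -0.05, 0, 0, 0], [0, 0, -0.04, 0, 0, 0], [0, 0, 0, 0, 0, 0]],
  ],
)

```text
time: 22.35
position: [0.4651, 0.1618, 0.2584]
tool_rot: [0.985, 0.069, 0.159, -0.007]
ft_force: [-5.5, -0.4, 17.6]
grip_width: 0.0004
```

>>> drive_tool(
  plan=[
    [[0, 0, 0.15, 0, 0, 0], [-0.1, 0, 0.5, 0, 0, 0], [-0.1, 0, 0.9, 0.02, 0.2, 0], [0, 0, 1, 0, 0.5, 0], [0, 0, 1, 0, 0.6, 0], [0, -0.3, 1, 0, 0.6, 0], [0, -0.8, 1, 0, 0.6, 0], [0, -1, 0.5, 0, 0.5, 0]],
  ],
)

```text
time: 23.35
position: [0.4603, 0.1091, 0.4097]
tool_rot: [0.998, 0.067, 0.002, -0.018]
ft_force: [-0.0, 0.2, -0.7]
grip_width: 0.0006
```

>>> drive_tool(
  plan=[
    [[0, -1, 0, 0, 0, 0], [0, -1, 0, 0, 0, 0], [0, -1, 0, 0, 0, 0], [0, -1, 0, 0, 0, 0], [0, 0, 0, 0, 0, 0]],
  ],
)

```text
time: 23.98
position: [0.4603, 0.0082, 0.4082]
tool_rot: [0.998, 0.065, 0.001, -0.018]
ft_force: [-0.0, 0.4, 0.1]
grip_width: 0.0003
```

```bash
python3 look.py 15 0 0.04; python3 w.py 15
python3 - <<'E'
from tab import *
s=camera('top')
crop('top',s,160,110,400,290,3.3,'pics/t15c.png',[(tabpts(0)[0],(0,0,255))])
print(robot.get_obs()['time'])
E
```

```text
24.025 [0.4602 0.009  0.4081] [ 0.9977  0.0654  0.0012 -0.0187] [-0.225  -0.5101  0.748 ] 0.00030131757811223696 [-0.234   0.302   1.8272  0.0427  1.0216  1.1835]
24.125
```

View pics/s15c.png

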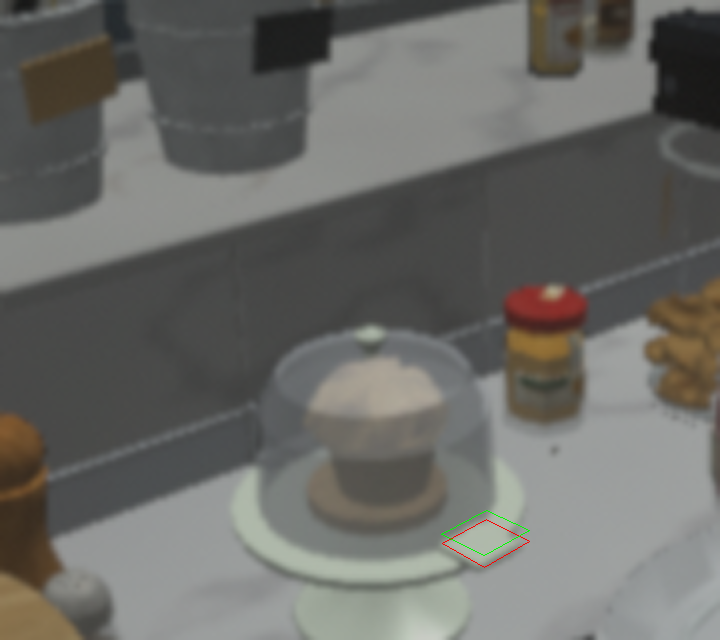

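View pics/t15c.png

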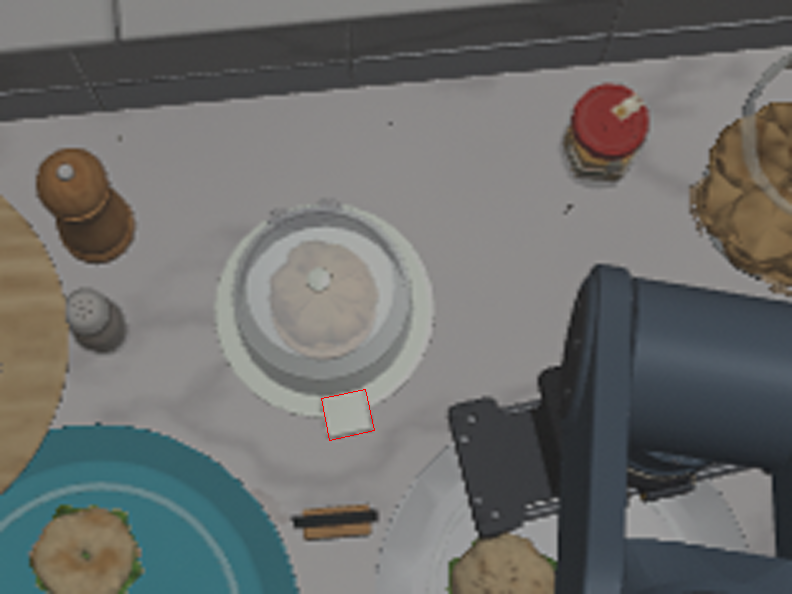

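View pics/w15.png

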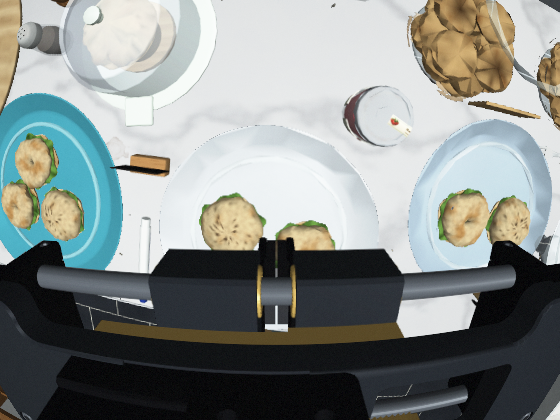

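```bash
python3 -c "
from rig import robot
print(robot.hand_in())"
```

```text
the job is handed in; nothing more can be done
None
```

The muffin now stands in the middle of its riser under the fully closed cover, and the hand is clear of everything. I handed the job in at about 24 s of the 58 s allowed.

**Muffin:** I moved it with slow taps of the closed fingertips, two from the front and one from the right. The first attempt from the right stopped short and did not touch it. Then I backed off. The wrist view put it within about 1 mm of the riser's centre. The scene view suggested up to about 2.5 mm, and I left that small disagreement uncorrected. It never tipped, and the wrist force stayed within its noise of about 1 N.

**Cover:** I pushed it over by the tab from behind, starting at about 1.65 rad, and slowed down near the end. It reached a solid stop. To confirm it was seated, I pressed slightly further, which briefly raised the wrist force to about 18 N with no real movement.

**Last checks:**
- After I retreated, the tab matched the closed position in both the scene and top views.
- The muffin showed upright and roughly centred under the bell.
- The jars, mill, shaker and price block looked the same as at the start.

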